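Post the tallest post holder through the flap of the returns box

ROBOT

A 6-joint arm with a two-finger parallel gripper is mounted at the origin on a cart in front of the work surface, level with it; the furniture and walls round the work are solid. World frame = base frame: x ahead of the robot, y to its left, z up, the work surface at z = 0. Lengths are in m, angles in rad, forces in N, time in s.
With the tool pointing down it reaches from about 0.35 to 0.775 m from the base axis. Payload 5.5 kg.
Tool frame: the origin (TCP) lies at the very end of the fingers, on their centre line; the grasp point (between the pads) lies env.hold_point_z behind it (env.hold_point_z is the distance from the TCP to the grasp point, in m); z points along the fingers, y is the line along which they close (so a half turn about z gives the same grasp; the last joint's range is limited). The gripper opens to 85 mm and grips with 20 to 120 N. Pads are 22 mm wide; open, the fingers measure 114 mm over their backs; the gripper's body (76 mm by 85 mm) begins 54 mm behind the grasp point. The pads swing forward as they close: fully open they stand 13 mm farther back than shut.
Start: joints at [-1.249, 0.313, 0.046, 1.304, 0, 1.431], TCP at [0.256, -0.515, 0.231] pointing down, gripper open.
Joint ranges: [-2.76, 2.76], [-0.86, 1.69], [-1.03, 1.26], [-2.2, 2.34], [-1.47, 1.5], [-3.14, 3.14]. Speed limits (rad/s): [2.57, 2.57, 3.14, 3.14, 3.14, 3.14].

INTERFACE

Orientations are given as a unit quaternion [w, x, y, z].
In Python, from workcell import env gives the robot as it stands.
- The arm moves only by the tool carry_out, never from a script. Its argument "steps" is a list of rows, each a list of 3 entries, a list of its own where there are three numbers: the turn, a rotation vector about the tool's x, y, z in degrees, then the shift along the tool's x, y, z in cm, then the closure in counts, from 0 (fully open) to 255 (shut). A call has exactly 8 rows; each row is the pose to reach, as a shift and turn from the pose commanded when the call began, along the tool's axes at that moment; what a row does not reach only later rows make up. A row lasts 1/8 s, in which the tool goes at most 62.5 mm and 10.7 degrees, less where a joint would pass 70% of its speed; a pose out of reach is approached as far as the arm can. A call with a gripper value outside its range is refused whole. The fingers move at their own pace and stop on an object; "force" is the grip in N (left out, the last holds). Time passes only in rows, so rows that repeat a pose let the fingers close, or fill a call up. It gives the time, the measured TCP pose, the force, the opening and the grip force at its end, in the units of the state.
- env.get_state(): the state, without advancing time (a new reading comes with each control period).
- env.read_camera(name): name is "scene" or "top" or "wrist"; returns (picture, depth): 384x512x3 uint8, red, green, blue; 384x512 float32, m along the optical axis (not along the pixel's ray), 0 where there is no reading.
- env.get_calibration(name): a dict with "fx", "fy", "cx", "cy" (pixels), "D" ([k1, k2, p1, p2, k3] as OpenCV has them; the pictures are not rectified), "origin" and "orientation" of the camera in the world. Camera axes: x right, y up, looking along -z (the intrinsics and any distortion apply to the point x, -y, -z); pixel columns grow to the right and rows downward; lengths in m; the calibration is good to about 2 mm. A picture is of the moment at which its call begins: read the wrist's pose just before it. get_calibration takes no time and is no camera call; for the wrist camera it gives the pose at the moment of the call.
- env.hand_in(): hands the job in; it is judged then, once.
The state is a dict: "clock": time; "joint_pos": joint angles; "qvel": joint speeds; "tau": joint torques, N m; "tcp_pos": TCP position; "orientation": TCP orientation; "wrist_force": force on the tool from outside, world axes, zero at the start; "ft_torque": the same for the moment, N m; "finger_gap": finger opening in m; "grip_force": force on a finger pad.
Only numpy, scipy, OpenCV 4.12 (cv2) and the standard library are available. Lean on these libraries where they do the work, as an engineer would, in place of code of your own. Each camera call takes 0.05 s, during which the arm holds its last target. There are 200 camera calls.

TASK

Return the tallest of the three post holders to the returns box: pick it up, push it down through the sprung flap in the top of the box until it is right inside, let go and pull out so that the flap snaps shut behind it. Leave the other two post holders standing where they are.

Things in the scene. Friction and masses are not known exactly. Their poses are not given: they have to be found in the camera images.
- tall_holder: Tallest post holder: black upright tube with round foot and a small brass thumbscrew on its side; 64 mm tall, 114 g, loose, standing on the table. Grip it from above as a cylinder 31 mm across. Origin: underside; z up. The tube's axis is 4 mm from the origin along +x; the thumbscrew points to -x, so fingers closing along y clear it. To be returned.
- mid_holder: Middle post holder: black upright tube with round foot and a small brass thumbscrew on its side; 50 mm tall, 100 g, loose, standing on the table. Grip it from above as a cylinder 31 mm across. Origin: underside; z up. The tube's axis is 4 mm from the origin along +x; the thumbscrew points to -x, so fingers closing along y clear it. Stays.
- low_holder: Shortest post holder: white upright tube with round foot and a small brass thumbscrew on its side; 38 mm tall, 88 g, loose, standing on the table. Grip it from above as a cylinder 31 mm across. Origin: underside; z up. The tube's axis is 4 mm from the origin along +x; the thumbscrew points to -x, so fingers closing along y clear it. Stays.
- returns_box: Grey box bolted to the table, 134 mm (x) by 180 mm (y), 175 mm high, clear window in the front (-x), aluminium lid frame with an oblong mouth closed by a steel flap with a dark rib along its free edge. Origin: centre of its underside; x from front to back, z up. Inside, the floor is 5 mm thick; a holder lying or standing on it is clear of the flap.
- mouth (a point): Centre of the mouth at the lid's top face, 175 mm up; axes as the box. Mouth 92 mm (x) by 136 mm (y): fingers side by side along y fit best and may go in 60 mm. A holder let go too early can stay caught by the flap: push it straight down here until its top is about 25 mm below the lid, then let go and it drops in.
- flap (a joint): Flap angle, rad: 0 shut, grows as it swings down into the box, stop at 1.45. Hinged along the mouth's back (+x) edge, free edge in front; its top face is 6 mm below the lid's. Smooth and slippery. The spring carries a holder's weight, yields to a push of about 1.5 N in the middle, and shuts the flap within half a second.
There are look-alikes about, which are no part of the job. What is shaped like the low_holder but blue is not meant.

How it is judged:
By the outcome, as a careful person would: the job done as asked, in the order asked, and still so for the second after the job is handed in, with the robot touching nothing.
It also fails if it takes over 48 s, if anything falls off the work surface, if the arm or the gripper's body presses on something with over 40 N, if the wrist force passes 120 N, or if a joint passes its speed limit or range.

## Working session

There is one attempt and no reset: what is moved stays moved. The work goes in short steps, Python scripts to look and compute and a tool call to move; the robot and the scene stay as the last step left them, time stands still between calls to the robot, and variables do not carry over. Pictures are saved under pics/ and viewed, at most 10 in all, crops included, and the job is handed in when it is done.

Besides the shell and the picture viewer there is one more tool, called as a command line: name --argument value ..., lists and objects as JSON in quotes. carry_out: Moves the arm, as the interface text tells. Its arguments: {"type":"object","properties":{"steps":{"type":"array","items":{"type":"array"}},"force":{"type":"number"}},"required":["steps"]}

```bash
mkdir -p pics
cat > h.py <<'E'
import numpy as np, cv2
from scipy.spatial.transform import Rotation as R
from workcell import env
def rot(q): return R.from_quat([q[1],q[2],q[3],q[0]]).as_matrix()
def grab(n):
    c=env.get_calibration(n); im,d=env.read_camera(n); return c,im,d
def rays(c,px):
    px=np.asarray(px,float).reshape(-1,1,2)
    K=np.array([[c['fx'],0,c['cx']],[0,c['fy'],c['cy']],[0,0,1]])
    u=cv2.undistortPoints(px,K,np.array(c['D'],float)).reshape(-1,2)
    return np.c_[u[:,0],-u[:,1],-np.ones(len(u))]@rot(c['orientation']).T
def onplane(c,px,z):
    r=rays(c,px);o=np.array(c['origin']);return o+r*((z-o[2])/r[:,2])[:,None]
def withdepth(c,px,d):
    px=np.asarray(px,int).reshape(-1,2)
    return np.array(c['origin'])+rays(c,px)*d[px[:,1],px[:,0]][:,None]
E
python3 - <<'E'
from h import *
for n in('scene','top'):
    c,im,d=grab(n); cv2.imwrite(f'pics/{n}0.png',im[...,::-1]); np.savez(f'{n}0.npz',im=im,d=d); print(n,c)
print(env.get_state(),env.hold_point_z)
E
```

```text
scene {'fx': 391.31771395995116, 'fy': 391.31771395995116, 'cx': 255.84690299814432, 'cy': 187.70833200708043, 'D': array([0.03267694, 0.        , 0.        , 0.        , 0.        ]), 'origin': array([-0.04590422, -0.51032887,  0.76114061]), 'orientation': array([ 0.8304211 ,  0.38681983, -0.17099077, -0.36267531])}
top {'fx': 421.3658227955294, 'fy': 421.3658227955294, 'cx': 261.6917251246504, 'cy': 201.79284244770665, 'D': array([0.01162088, 0.        , 0.        , 0.        , 0.        ]), 'origin': array([0.41705405, 0.01251748, 1.28442798]), 'orientation': array([ 0.71594057,  0.02089324, -0.03786054, -0.69682074])}
{'clock': 0.1, 'joint_pos': array([-1.24857038e+00,  3.13980655e-01,  4.50800025e-02,  1.30361462e+00,
        7.10743609e-06,  1.43120144e+00]), 'qvel': array([-0.00015325, -0.0017995 ,  0.00382197, -0.0007972 , -0.00053434,
       -0.0014784 ]), 'tau': array([ 1.86165256e-03, -4.81728566e+01,  2.99241972e+01,  1.28939934e-02,
       -1.44328078e-04, -2.52357103e-05]), 'tcp_pos': array([ 0.25605434, -0.51431879,  0.23046141]), 'orientation': array([-8.56216343e-04,  9.73458079e-01,  2.28863781e-01, -7.48353108e-05]), 'wrist_force': array([-0.28700987, -0.23618044,  0.3531853 ]), 'ft_torque': array([-0.00157747,  0.01308201,  0.01077882]), 'grip_force': 0.0, 'finger_gap': 0.08522175898203281} 0.0187
```

View pics/scene0.png

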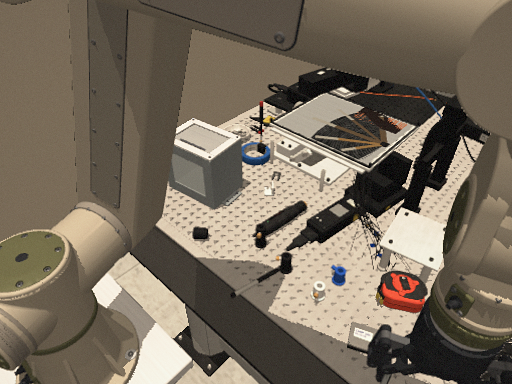

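View pics/top0.png

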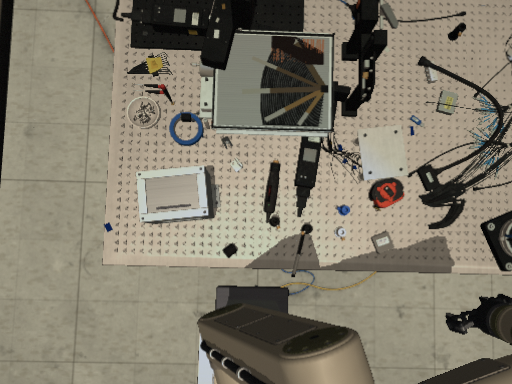

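The scene picture shows the box at (207,160). There are black candidates at (260,237), (286,262) and a squat one at (200,233), with the white holder at (319,290) and the blue look-alike at (339,273). In the top view these are at (274,221), (306,230), (231,250), (341,232) and (344,210). Next I'll measure their heights and confirm with an enlarged crop.

Run:
```python
from h import *
S=np.load('scene0.npz');T=np.load('top0.npz')
a=cv2.resize(S['im'][215:310,180:340],None,fx=5,fy=5,interpolation=cv2.INTER_CUBIC)
cv2.imwrite('pics/crop_s.png',a[:,:,::-1])
c=env.get_calibration('top');cs=env.get_calibration('scene')
def cloud(c,d):
    v,u=np.mgrid[0:384,0:512];px=np.c_[u.ravel(),v.ravel()]
    return withdepth(c,px,d).reshape(384,512,3)
P=cloud(c,T['d']);Q=cloud(cs,S['d'])
for n,(u,v) in dict(A=(274,221),B=(306,230),C=(231,250),W=(341,232),Bl=(344,210)).items():
    w=P[v-9:v+10,u-9:u+10].reshape(-1,3); h=w[:,2]; k=h>h.max()-.006
    base=onplane(c,[[u,v]],.05)[0]
    q=Q.reshape(-1,3); m=(np.hypot(q[:,0]-base[0],q[:,1]-base[1])<.03)&(q[:,2]>.008)
    print(n,'top zmax',h.max().round(3),w[k].mean(0).round(3),k.sum(),'scene zmax',np.percentile(q[m,2],[50,95,100]).round(3) if m.any() else None,q[m].mean(0).round(3))
# box lid
m=(abs(P[...,2]-.175)<.01); m[:150]=0;m[235:]=0;m[:,:125]=0;m[:,225:]=0
pts=P[m]; r=cv2.minAreaRect(pts[:,:2].astype(np.float32)*1000); print('lid',r,np.median(pts[:,2]))
```

```text
A top zmax 1.284 [0.417 0.013 1.284] 1 scene zmax [0.049 0.065 0.068] [ 0.461 -0.06   0.043]
B top zmax 1.284 [0.417 0.013 1.284] 1 scene zmax [0.037 0.051 0.053] [ 0.438 -0.156  0.033]
C top zmax 1.284 [0.417 0.013 1.284] 2 scene zmax [0.026 0.032 0.033] [0.371 0.07  0.024]
W top zmax 1.284 [0.417 0.013 1.284] 1 scene zmax [0.033 0.04  0.042] [ 0.434 -0.261  0.031]
Bl top zmax 1.284 [0.417 0.013 1.284] 2 scene zmax [0.032 0.04  0.041] [ 0.502 -0.269  0.029]
lid ((527.236328125, 225.27099609375), (134.72381591796875, 180.70301818847656), 7.37197208404541) 0.1724232274009223
```

View pics/crop_s.png

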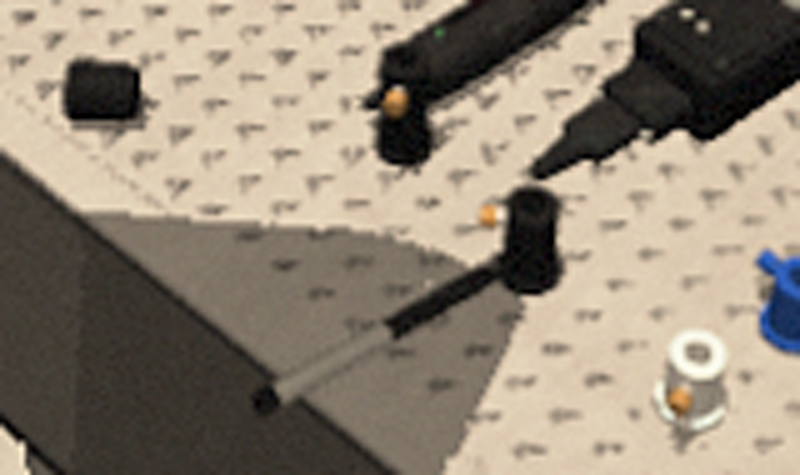

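Candidates: A at scene (260,237) has a brass screw and is about 65 mm high. B at (286,262) has a brass screw and is about 51 mm, so it is the middle holder. C at (200,233) is a 33 mm block with no screw. White is the low holder and blue is the look-alike. A fits the tall holder at 64 mm. A long black thing lies close behind it, so I'll measure A's top centre, its screw and the space around it.

Run:
```python
from h import *
S=np.load('scene0.npz');T=np.load('top0.npz')
c=env.get_calibration('top');cs=env.get_calibration('scene')
v,u=np.mgrid[0:384,0:512];px=np.c_[u.ravel(),v.ravel()]
for n,cc,D in(('top',c,T),('scene',cs,S)):
    P=withdepth(cc,px,D['d']);ok=D['d'].ravel()>0;im=D['im'].reshape(-1,3).astype(int)
    near=ok&(np.hypot(P[:,0]-.461,P[:,1]+.06)<.07)
    dark=im.max(1)<70
    for lo,hi in((.008,.03),(.03,.045),(.045,.056),(.056,.075)):
        m=near&(P[:,2]>lo)&(P[:,2]<hi)
        if m.any(): q=P[m];print(n,lo,hi,m.sum(),q.min(0).round(3),q.max(0).round(3),q.mean(0).round(3),px[m].mean(0).round(1))
    for nm,xy in(('A',(.461,-.06)),('B',(.438,-.156))):
        br=ok&(np.hypot(P[:,0]-xy[0],P[:,1]-xy[1])<.045)&(im[:,0]-im[:,2]>70)&(im[:,0]>120)
        if br.any(): print('brass',nm,n,br.sum(),P[br].mean(0).round(3),px[br].mean(0))
# flap/lid: mouth orientation
cv2.imwrite('pics/crop_t.png',cv2.resize(T['im'][150:265,215:365],None,fx=5,fy=5,interpolation=cv2.INTER_CUBIC)[...,::-1])
```

```text
top 0.008 0.03 98 [ 0.454 -0.126  0.008] [ 0.528 -0.013  0.03 ] [ 0.487 -0.044  0.023] [270.6 214. ]
top 0.03 0.045 103 [ 0.465 -0.125  0.03 ] [ 0.528 -0.023  0.044] [ 0.51  -0.04   0.034] [269.6 206. ]
top 0.045 0.056 10 [ 0.445 -0.068  0.047] [ 0.471 -0.045  0.056] [ 0.455 -0.059  0.053] [275.9 224.5]
top 0.056 0.075 51 [ 0.444 -0.068  0.056] [ 0.479 -0.044  0.069] [ 0.464 -0.056  0.064] [275.3 221.1]
brass A top 5 [ 0.447 -0.065  0.056] [278. 227.]
brass B top 4 [ 0.434 -0.139  0.043] [302.5 232.5]
scene 0.008 0.03 156 [ 0.451 -0.126  0.008] [ 0.531 -0.026  0.03 ] [ 0.487 -0.059  0.021] [266.2 234.1]
scene 0.03 0.045 114 [ 0.452 -0.07   0.03 ] [ 0.53  -0.027  0.044] [ 0.502 -0.049  0.034] [267.3 225.6]
scene 0.045 0.056 35 [ 0.441 -0.072  0.045] [ 0.473 -0.052  0.056] [ 0.455 -0.065  0.052] [260.1 233.5]
scene 0.056 0.075 87 [ 0.442 -0.07   0.056] [ 0.477 -0.046  0.068] [ 0.462 -0.059  0.062] [260.1 227.9]
brass A scene 12 [ 0.446 -0.068  0.057] [258.5 234.5]
brass B scene 12 [ 0.431 -0.141  0.043] [277.  257.5]
```

View pics/crop_t.png

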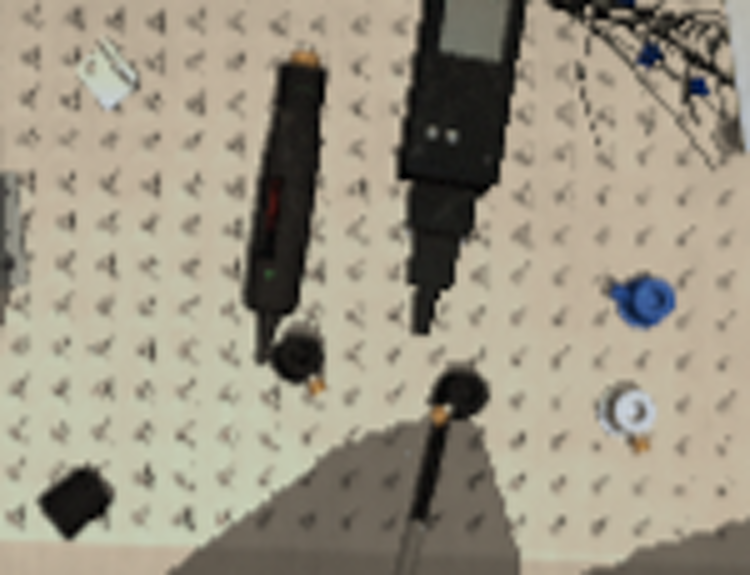

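The crop shows A at (298,355) with its brass screw at (316,385). The pen's tip lies just to its left at (263,350). B is at (460,390) with the screwdriver beside it. A's top measures 64–66 mm, so it is the tall holder. I'll move above it, starting a half turn so the last joint has range left at the box.

carry_out --steps '[[[0, 0, -10], [4.8, -4.0, 0], 0], [[0, 0, -20], [9.6, -7.9, 0], 0], [[0, 0, -30], [14.5, -11.9, 0], 0], [[0, 0, -40], [19.3, -15.8, 0], 0], [[0, 0, -50], [24.1, -19.8, 0], 0], [[0, 0, -60], [28.9, -23.7, 0], 0], [[0, 0, -70], [33.7, -27.7, 0], 0], [[0, 0, -80], [38.5, -31.6, 0], 0]]' --force 40

```text
clock: 1.1
tcp_pos: [0.4604, -0.0583, 0.2312]
orientation: [0.0, 0.596, 0.803, -0.0]
wrist_force: [0.2, -1.3, 0.4]
finger_gap: 0.0854
grip_force: 0.0
```

carry_out --steps '[[[0, 0, -10], [0, 0, 0], 0], [[0, 0, -20], [0, 0, 0], 0], [[0, 0, -30], [0, 0, 0], 0], [[0, 0, -40], [0, 0, 0], 0], [[0, 0, -50], [0, 0, 0], 0], [[0, 0, -60], [0, 0, 0], 0], [[0, 0, -70], [0, 0, 0], 0], [[0, 0, -80], [0, 0, 0], 0]]'

```text
clock: 2.1
tcp_pos: [0.4597, -0.0603, 0.2309]
orientation: [-0.0, -0.059, 0.998, 0.0]
wrist_force: [0.4, -0.3, 0.4]
finger_gap: 0.0853
grip_force: 0.0
```

carry_out --steps '[[[0, 0, -10], [0, 0, 0], 0], [[0, 0, -20], [0, 0, 0], 0], [[0, 0, -30], [0, 0, 0], 0], [[0, 0, -38.5], [0, 0, 0], 0], [[0, 0, -38.5], [0, 0, 0], 0], [[0, 0, -38.5], [0, 0, 0], 0], [[0, 0, -38.5], [0, 0, 0], 0], [[0, 0, -38.5], [0, 0, 0], 0]]'

```text
clock: 3.1
tcp_pos: [0.4601, -0.0604, 0.2313]
orientation: [0.0, -0.382, 0.924, -0.0]
wrist_force: [-0.2, -0.1, -0.3]
finger_gap: 0.0855
grip_force: 0.0
```

```bash
cat > look.py <<'E'
from h import *
import sys
s=env.get_state();Rt=rot(s['orientation']);print('t',s['clock'],s['tcp_pos'].round(4),'\n',Rt.round(3),s['joint_pos'].round(2),s['wrist_force'].round(1),s['finger_gap'],s['grip_force'])
c,im,d=grab('wrist');cv2.imwrite(f'pics/{sys.argv[1]}.png',im[...,::-1]);np.savez('w.npz',im=im,d=d,o=c['origin'],q=c['orientation']);print(c['origin'].round(3))
v,u=np.mgrid[0:384,0:512];px=np.c_[u.ravel(),v.ravel()]
P=withdepth(c,px,d)
E
cat > l1.py <<'E'
exec(open('look.py').read())
ok=d.ravel()>0
for lo,hi in((.006,.02),(.02,.03),(.03,.045),(.06,.07)):
    m=ok&(np.hypot(P[:,0]-.461,P[:,1]+.058)<.03)&(P[:,2]>lo)&(P[:,2]<hi)
    if m.any(): q=P[m];print(lo,hi,m.sum(),q.min(0).round(4),q.max(0).round(4),px[m].mean(0).round(0))
    if m.sum()>4: print(cv2.minEnclosingCircle(q[:,:2].astype(np.float32)*1000))
I=im.reshape(-1,3).astype(int);br=ok&(np.hypot(P[:,0]-.461,P[:,1]+.058)<.03)&(I[:,0]-I[:,2]>70)
print('brass',br.sum(),P[br].mean(0).round(4))
# mouth from top picture
T=np.load('top0.npz');g=cv2.cvtColor(T['im'],cv2.COLOR_RGB2GRAY);print('lid grey row',g[195,130:215])
E
python3 l1.py wr1
```

```text
t 3.1 [ 0.4601 -0.0604  0.2313] 
 [[-0.708 -0.706  0.   ]
 [-0.706  0.708 -0.   ]
 [ 0.    -0.    -1.   ]] [-0.3   0.1  -0.22  1.25 -0.   -1.09] [-0.2 -0.1 -0.3] 0.08546890746198346 0.0
[ 0.401 -0.12   0.374]
0.006 0.02 62 [ 0.4523 -0.0684  0.0061] [ 0.4757 -0.0304  0.02  ] [258. 158.]
((464.185791015625, -49.7885856628418), 19.794353485107422)
0.02 0.03 89 [ 0.452  -0.0684  0.0201] [ 0.4854 -0.0309  0.0299] [260. 167.]
((468.29730224609375, -50.120479583740234), 19.56659507751465)
0.03 0.045 98 [ 0.4518 -0.0686  0.0302] [ 0.4712 -0.0489  0.0449] [255. 162.]
((461.91522216796875, -58.02544021606445), 12.159342765808105)
0.06 0.07 441 [ 0.4519 -0.0686  0.06  ] [ 0.4773 -0.0434  0.0659] [256. 171.]
((464.65338134765625, -55.78752136230469), 12.841320991516113)
brass 63 [ 0.4466 -0.0664  0.0574]
lid grey row [172 170 171 174 178 176 176 161 198 200 201 202 201 202 202 201 130 153
 157 157 159 158 157 158 158 159 159 159 159 160 161 160 160 161 161 163
 162 162 162 163 164 164 164 164 165 164 164 164 164 164 164 165 165 165
 167 167 167 168 167 167 168 167 168 170 170 169 171 170 179 198 203 203
 203 203 203 203 143  68  46  45  46  45  71  75  74]
```

View pics/wr1.png

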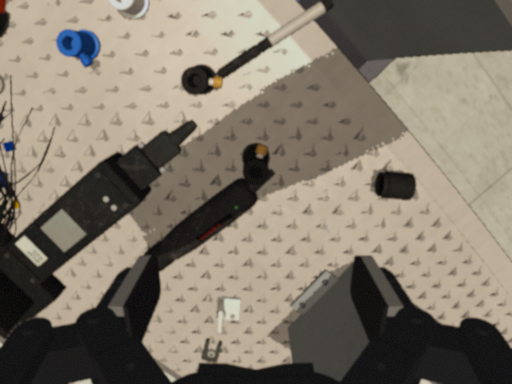

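The wrist view shows the tall holder at (256,160) with its screw at (261,150). The pen tip at (265,178) is below 30 mm, so gripping with TCP z at 34 mm clears it. Tube axis is (0.4647, -0.0557), top at 65 mm. The screw is at 210° and the fingers close along 135°, so they clear it.

carry_out --steps '[[[0, 0, 0], [-0.6, 0, 3], 0], [[0, 0, 0], [-0.6, 0, 8], 0], [[0, 0, 0], [-0.6, 0, 12], 0], [[0, 0, 0], [-0.6, 0, 15], 0], [[0, 0, 0], [-0.6, 0, 17.5], 0], [[0, 0, 0], [-0.6, 0, 19], 0], [[0, 0, 0], [-0.6, 0, 19.7], 0], [[0, 0, 0], [-0.6, 0, 19.7], 0]]'

```text
clock: 4.15
tcp_pos: [0.4642, -0.0561, 0.0342]
orientation: [-0.0, -0.382, 0.924, 0.0]
wrist_force: [0.2, 0.2, 0.1]
finger_gap: 0.0856
grip_force: 0.0
```

carry_out --steps '[[[0, 0, 0], [0, 0, 0], 255], [[0, 0, 0], [0, 0, 0], 255], [[0, 0, 0], [0, 0, 0], 255], [[0, 0, 0], [0, 0, 0], 255], [[0, 0, 0], [0, 0, 0], 255], [[0, 0, 0], [0, 0, 0], 255], [[0, 0, 0], [0, 0, 0], 255], [[0, 0, 0], [0, 0, 0], 255]]' --force 40

```text
clock: 5.15
tcp_pos: [0.4647, -0.0562, 0.0348]
orientation: [0.0, -0.382, 0.924, -0.0]
wrist_force: [-1.6, 0.5, 6.0]
finger_gap: 0.0302
grip_force: 39.5
```

carry_out --steps '[[[0, 0, 0], [0, 0, -1], 255], [[0, 0, 0], [0, 0, -4], 255], [[0, 0, 0], [0, 0, -8], 255], [[0, 0, 0], [0, 0, -12], 255], [[0, 0, 0], [0, 0, -16], 255], [[0, 0, 0], [0, 0, -20], 255], [[0, 0, 0], [0, 0, -23], 255], [[0, 0, 0], [0, 0, -23], 255]]'

```text
clock: 6.15
tcp_pos: [0.4655, -0.0565, 0.2667]
orientation: [0.002, -0.382, 0.924, -0.002]
wrist_force: [0.2, -0.6, -1.4]
finger_gap: 0.0302
grip_force: 39.8
```

```bash
cat > l2.py <<'E'
exec(open('look.py').read())
T=np.load('top0.npz');ct=env.get_calibration('top');g=cv2.cvtColor(T['im'],cv2.COLOR_RGB2GRAY)
m=(g>185).astype(np.uint8);roi=np.zeros_like(m);roi[155:232,128:216]=1
cs,hr=cv2.findContours(m*roi,cv2.RETR_CCOMP,cv2.CHAIN_APPROX_NONE)
for k,h in zip(cs,hr[0]):
    if cv2.contourArea(k)>300:
        p=onplane(ct,k.reshape(-1,2),.175)[:,:2]*1000
        print('hole' if h[3]>=0 else 'outer',cv2.minAreaRect(p.astype(np.float32)))
E
python3 l2.py wr2
```

```text
t 6.15 [ 0.4655 -0.0565  0.2667] 
 [[-0.708 -0.707  0.005]
 [-0.707  0.708 -0.001]
 [-0.002 -0.004 -1.   ]] [-0.29  0.09 -0.14  1.33 -0.   -1.08] [ 0.2 -0.6 -1.4] 0.030204900081691233 39.76625919342041
[ 0.405 -0.116  0.409]
outer ((526.9986572265625, 225.18048095703125), (132.16571044921875, 177.9592742919922), 7.300729751586914)
hole ((525.6217041015625, 228.33914184570312), (100.96388244628906, 165.01559448242188), 7.3293352127075195)
```

View pics/wr2.png

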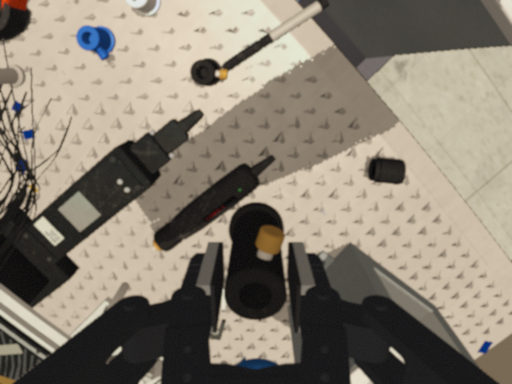

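The holder is gripped and upright, with the tube at (255,290), the foot at (257,225) and the screw clear of the pads. The other things have not moved. Mouth centre is about (0.5265, 0.226), box yaw 7.35°.

carry_out --steps '[[[0, 0, 6], [-4, 2.6, 0], 255], [[0, 0, 13], [-9, 5.8, 0], 255], [[0, 0, 20], [-14, 9, 0], 255], [[0, 0, 28], [-19, 12.2, 0], 255], [[0, 0, 34], [-22.5, 14.5, 0], 255], [[0, 0, 37.6], [-24.3, 15.7, 0], 255], [[0, 0, 37.6], [-24.3, 15.7, 0], 255], [[0, 0, 37.6], [-24.3, 15.7, 0], 255]]'

```text
clock: 7.2
tcp_pos: [0.5246, 0.226, 0.263]
orientation: [-0.001, -0.065, 0.998, -0.0]
wrist_force: [-0.7, 0.7, -2.1]
finger_gap: 0.0302
grip_force: 39.8
```

```bash
cat > l3.py <<'E'
exec(open('look.py').read())
B=np.array([.527,.2253]);a=np.radians(7.35);X=np.array([np.cos(a),np.sin(a)]);Y=np.array([-X[1],X[0]])
q=P[:,:2]-B;bx=q@X;by=q@Y;ok=d.ravel()>0
print('tcp in box',(s['tcp_pos'][:2]-B)@X,(s['tcp_pos'][:2]-B)@Y)
m=ok&(abs(bx)<.08)&(abs(by)<.1)&(P[:,2]>.15)&(P[:,2]<.185)
g=im.mean(2).ravel()
for lo in np.arange(-.08,.08,.006):
    k=m&(bx>=lo)&(bx<lo+.006)&(abs(by)<.05)
    if k.sum()>5: print(round(lo,3),k.sum(),np.median(P[k,2]).round(4),np.median(g[k]).round(0))
E
python3 l3.py wr3
```

```text
t 7.2 [0.5246 0.226  0.263 ] 
 [[-0.992 -0.129 -0.002]
 [-0.129  0.992 -0.001]
 [ 0.003 -0.001 -1.   ]] [ 0.27  0.3   0.11  1.38 -0.    0.14] [-0.7  0.7 -2.1] 0.03017148743527618 39.80194687843323
[0.442 0.215 0.406]
tcp in box -0.002318496823411122 0.0009838411697728844
-0.074 323 0.1605 85.0
-0.068 1481 0.1747 171.0
-0.062 1359 0.1748 194.0
-0.056 1303 0.1747 192.0
-0.05 1068 0.17 158.0
-0.044 1273 0.1691 107.0
-0.038 1104 0.1705 83.0
-0.032 1153 0.1689 154.0
-0.026 1114 0.1689 157.0
-0.02 1100 0.1689 156.0
-0.014 1078 0.169 153.0
-0.008 1045 0.1689 105.0
-0.002 1022 0.1689 98.0
0.004 886 0.169 98.0
0.01 657 0.169 94.0
0.016 585 0.169 94.0
0.022 538 0.1689 94.0
0.028 523 0.169 94.0
0.034 475 0.169 92.0
0.04 428 0.1694 96.0
0.046 90 0.175 122.0
0.052 55 0.175 121.0
0.058 24 0.1747 115.0
```

View pics/wr3.png

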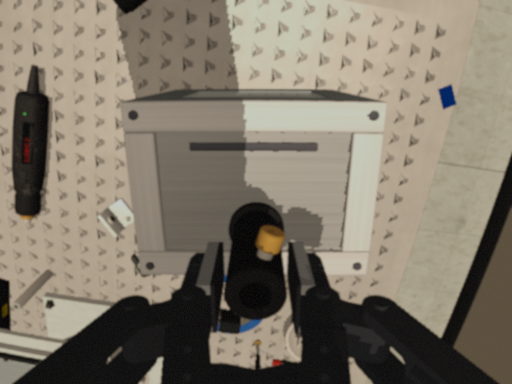

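The view is straight over the mouth: free-edge rib at (253,146), lid frame around it, holder centred. Depth puts the mouth at -48 to +44 mm in box x, so the TCP is centred. Pushing straight down to TCP z of about 0.118.

carry_out --steps '[[[0, 0, 0], [0, 0, 3], 255], [[0, 0, 0], [0, 0, 5.5], 255], [[0, 0, 0], [0, 0, 7.5], 255], [[0, 0, 0], [0, 0, 9.5], 255], [[0, 0, 0], [0, 0, 11.5], 255], [[0, 0, 0], [0, 0, 13.2], 255], [[0, 0, 0], [0, 0, 14.4], 255], [[0, 0, 0], [0, 0, 14.4], 255]]' --force 60

```text
clock: 8.25
tcp_pos: [0.5243, 0.2257, 0.1193]
orientation: [-0.001, -0.064, 0.998, -0.0]
wrist_force: [-1.6, 0.2, -1.7]
finger_gap: 0.0294
grip_force: 60.1
```

```bash
python3 look.py wr4
python3 - <<'E'
from h import *
c,im,d=grab('scene');a=cv2.resize(im[110:215,155:265],None,fx=5,fy=5,interpolation=cv2.INTER_CUBIC);w=cv2.resize(cv2.imread('pics/wr4.png')[120:384,150:370],(437,525))
cv2.imwrite('pics/in4.png',np.hstack([cv2.resize(a,(360,525))[...,::-1],w]))
E
```

```text
t 8.25 [0.5243 0.2257 0.1193] 
 [[-0.992 -0.127 -0.002]
 [-0.127  0.992 -0.001]
 [ 0.003 -0.    -1.   ]] [ 0.27  0.36 -0.16  1.05 -0.    0.14] [-1.6  0.2 -1.7] 0.02936632600487888 60.11519908905029
[0.441 0.215 0.262]
```

View pics/in4.png

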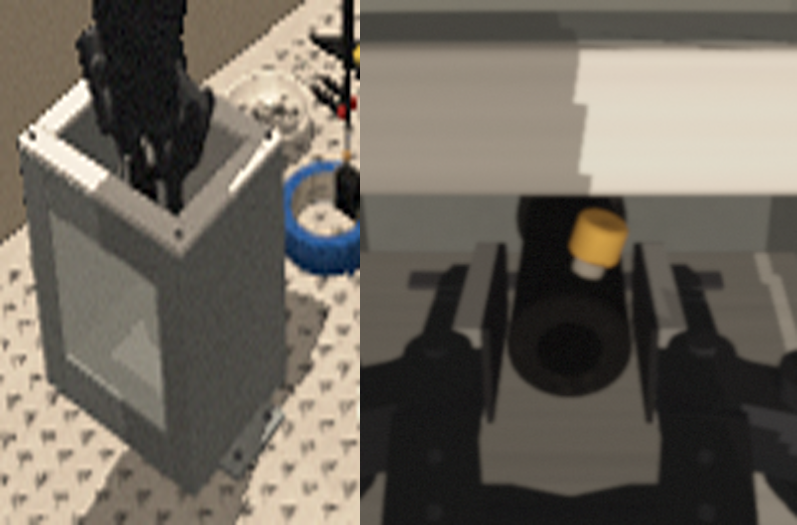

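The holder is in the mouth with the flap swung down behind it. Its top is about 26 mm below the lid, the screw is at (597,240) in the right panel and nothing is jammed. I'll go 2 mm deeper, let go, then pull out.

carry_out --steps '[[[0, 0, 0], [0, 0, 0.2], 255], [[0, 0, 0], [0, 0, 0.2], 255], [[0, 0, 0], [0, 0, 0.2], 0], [[0, 0, 0], [0, 0, 0.2], 0], [[0, 0, 0], [0, 0, 0.2], 0], [[0, 0, 0], [0, 0, 0.2], 0], [[0, 0, 0], [0, 0, 0.2], 0], [[0, 0, 0], [0, 0, 0.2], 0]]'

```text
clock: 9.35
tcp_pos: [0.5256, 0.2262, 0.1186]
orientation: [0.0, -0.064, 0.998, -0.0]
wrist_force: [0.1, -6.4, 4.2]
finger_gap: 0.0854
grip_force: 3.2
```

carry_out --steps '[[[0, 0, 0], [0, 0, -1], 0], [[0, 0, 0], [0, 0, -3], 0], [[0, 0, 0], [0, 0, -5.5], 0], [[0, 0, 0], [0, 0, -8.5], 0], [[0, 0, 0], [0, 0, -12], 0], [[0, 0, 0], [0, 0, -15], 0], [[0, 0, 0], [0, 0, -17], 0], [[0, 0, 0], [0, 0, -17], 0]]'

```text
clock: 10.35
tcp_pos: [0.5264, 0.2276, 0.2903]
orientation: [0.002, -0.064, 0.998, 0.001]
wrist_force: [-1.2, 0.3, 0.4]
finger_gap: 0.0857
grip_force: 0.0
```

```bash
python3 l3.py wr5
python3 - <<'E'
from h import *
c,im,d=grab('scene');a=cv2.resize(im[110:310,155:345],(380,400),interpolation=cv2.INTER_CUBIC);w=cv2.resize(cv2.imread('pics/wr5.png'),(420,400))
cv2.imwrite('pics/fin.png',np.hstack([a[...,::-1],w]))
E
```

```text
t 10.35 [0.5264 0.2276 0.2903] 
 [[-0.992 -0.129  0.004]
 [-0.129  0.992  0.002]
 [-0.004  0.001 -1.   ]] [0.27 0.3  0.17 1.44 0.   0.14] [-1.2  0.3  0.4] 0.08565038070408332 0.0
[0.442 0.216 0.432]
tcp in box -0.0003086187045626117 0.0023368226812189798
-0.074 318 0.1649 78.0
-0.068 1148 0.1748 171.0
-0.062 1074 0.1748 178.0
-0.056 1063 0.1748 177.0
-0.05 910 0.1697 143.0
-0.044 1029 0.1691 96.0
-0.038 915 0.1706 74.0
-0.032 986 0.1689 141.0
-0.026 909 0.169 144.0
-0.02 932 0.1689 142.0
-0.014 907 0.1689 140.0
-0.008 868 0.1689 140.0
-0.002 850 0.1689 139.0
0.004 850 0.169 137.0
0.01 832 0.1689 85.0
0.016 789 0.1689 83.0
0.022 790 0.1689 83.0
0.028 785 0.169 83.0
0.034 748 0.169 81.0
0.04 1112 0.1694 83.0
0.046 755 0.175 109.0
0.052 742 0.175 111.0
0.058 722 0.1751 112.0
0.064 170 0.1747 109.0
```

View pics/fin.png

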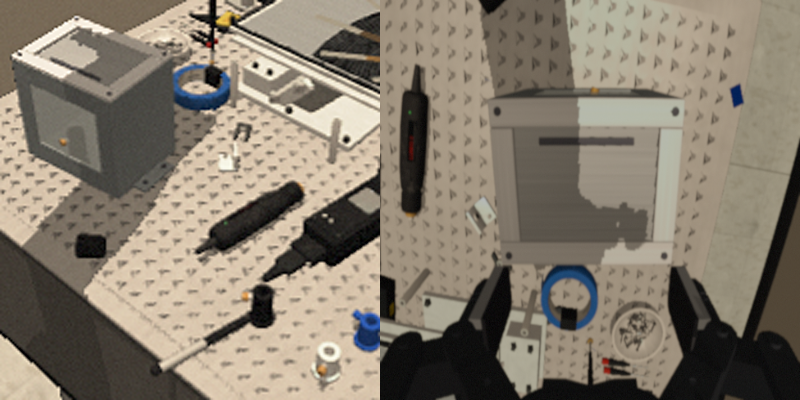

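The flap is shut, level at 6 mm below the lid. The brass screw shows through the window at (63,142), so the holder is inside. The middle holder (262,305) and white holder (328,362) are still standing, and the gripper is empty and clear. Handing in.

```bash
python3 -c "
from workcell import env
print(env.hand_in())"
```

```text
the job is handed in; nothing more can be done
None
```

The tallest post holder is inside the returns box with the flap shut behind it, the other two still stand where they were, and the job was handed in at about 10.5 s on the robot's clock.

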